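# Turn the slotted plate over against the step

## Robot

A 6-joint arm with a two-finger parallel gripper is mounted at the origin on the work surface. World frame = base frame: x ahead of the robot, y to its left, z up, the work surface at z = 0. Lengths are in m, angles in rad, forces in N, time in s.
With the tool pointing down it reaches from about 0.3 to 0.85 m from the base axis. Payload 4.2 kg.
Tool frame: the origin (TCP) lies midway between the tips of the shut fingers; the grasp point (between the pads) lies 19 mm behind it; x points along the fingers, z is the direction in which the jaws open and shut, and the axes are right-handed (so a half turn about x gives the same grasp; the last joint's range is limited). The gripper opens to 91 mm and grips with 3 to 60 N. Pads are 32 mm wide; open, the fingers measure 118 mm over their backs; the gripper's body (76 mm by 178 mm) begins 60 mm behind the grasp point.
Start: joints at [1.13, 0.32, 1.565, -0, 1.257, -0.02], TCP at [0.235, 0.525, 0.214] pointing down, gripper open.
Joint ranges: [-3.11, 3.11], [-0.84, 2.01], [0.21, 2.61], [-1.34, 4.49], [0.05, 2.63], [-2.56, 2.56]. Speed limits (rad/s): [2.57, 2.57, 3.14, 3.14, 3.14, 3.14].

## Interface

Orientations are given as a 3x3 rotation matrix whose columns are the frame's x, y, z axes.
In Python, from workcell import env gives the robot as it stands.
- The arm moves only by the tool apply_moves, never from a script. Its argument "commands" is a list of rows, each a list of 5 numbers: the shift along the tool's x, y, z in m, then the turn about the tool's x in degrees, then the finger opening in m, from 0 to 0.0912. A call has 1 to 8 rows; each row shifts and turns the commanded pose from where the row before left it, along the tool's axes as they then stand; what a row does not reach is not made up. A row lasts 1/8 s, in which the tool goes at most 62.5 mm and 10.7 degrees, less where a joint would pass 70% of its speed; a pose out of reach is approached as far as the arm can. A call with a gripper value outside its range is refused whole. The fingers move at their own pace and stop on an object; the grip force is fixed at half the most. Time passes only in rows, so rows that do not move let the fingers close. It gives the time, the measured TCP pose, the force and the opening at its end, in the units of the state.
- env.get_state(): the state, without advancing time (a new reading comes with each control period).
- env.grab_frame(name): name is "scene" or "top" or "wrist"; returns the picture (400x640x3 uint8, red, green, blue); there is no depth.
- env.camera_params(name): a dict with "camera_matrix" (3x3 intrinsics, pixels), "R" (3x3) and "t" (3): a world point X has camera coordinates R X + t. Camera axes: x right, y down, z forward; pixel columns grow to the right and rows downward; lengths in m; the calibration is good to about 2 mm. The wrist camera is an equidistant fisheye: a pixel r from the principal point sees the ray r / f radians off the axis. A picture is of the moment at which its call begins: read the wrist's pose just before it. camera_params takes no time and is no camera call; for the wrist camera it gives the pose at the moment of the call.
- env.job_done(): hands the job in, once; it reports no verdict.
The state is a dict: "time": time; "q": joint angles; "qd": joint speeds; "joint_efforts": joint torques, N m; "eef_pos": TCP position; "tool_rot": TCP orientation; "force": force on the tool from outside, world axes, zero at the start; "wrist_torque": the same for the moment, N m; "opening": finger opening in m.
Only numpy, scipy, OpenCV 4.12 (cv2) and the standard library are available. Lean on these libraries where they do the work, as an engineer would, in place of code of your own. Each camera call takes 0.05 s, during which the arm holds its last target.

## Task

Using the fingertips only, push the aluminium plate against the low step of the filing board and keep pushing until it tips up and flips over onto the raised deck, slot side up. Then push it along the deck until the long side that leads lies flush against the steel stop bar, and leave it there with the hand clear. Do not pick the plate up, and leave the file, the try square and the tin where they are.

Things in the scene. Friction and masses are not known exactly. Their poses are not given: they have to be found in the camera images.
- board: Fixed wooden filing board, 305 x 170 mm, no side walls. Origin: on the bench (world z = 0) under the middle of the step; z up, +x the push direction (from the low part to the stop bar), y along the step. The low part reaches from x -150 to 0 mm, its top 12 mm above the bench. Its place varies by several cm; its +x lies within 30 degrees of world +y.
- board_step (a point): middle of the top edge of the step at board x = 0: a square upright face 6 mm high and 170 mm long, from the low part (12 mm above the bench) to the raised dark deck (18 mm above the bench). The deck reaches from x 0 to 130 mm.
- board_stop (a point): foot of the stop bar's near face, at mid-length, at deck height (board x = 130 mm). The dark steel bar stands across the far end of the deck, 170 mm long, 18 mm thick, 12 mm high above the deck.
- plate: Loose aluminium plate, 60 mm (x) by 80 mm (y) by 12 mm thick (z), 0.1 to 0.2 kg. One face is plain but for four small holes; the other has a slot 18 mm wide, 4 mm deep, along y through its middle. Origin: centre of the slotted face; z points from there to the plain face. Starts flat on the low part, slot down (z up), +x within 17 degrees of the board's +x. Slot up, its z points down.
- plate_mid (a point): the plate's centre, 50 to 88 mm before the step at the start, half-way up its thickness (6 mm from both faces); 18 mm above the bench on the low part, 24 mm on the deck, 30 mm short of the stop bar's face when flush
- plate_edge_a (a point): middle of one side face of the plate, half-way up its thickness: long side at plate x = -30 mm (away from the step at the start). Held against the step, the 12 mm plate cannot slide up the 6 mm step; it tips when this side is pushed and rubbed upward, rising in an arc of about 60 mm radius about the step. Past upright the plate falls onto the deck by itself, this side then leading towards the stop bar.
- plate_edge_b (a point): middle of one side face of the plate, half-way up its thickness: long side at plate x = +30 mm (nearest the step at the start)
- plate_edge_c (a point): middle of one side face of the plate, half-way up its thickness: short side at plate y = -40 mm
- plate_edge_d (a point): middle of one side face of the plate, half-way up its thickness: short side at plate y = +40 mm
- file: bystander: hand file with a wooden handle, 250 mm long (x), 20 mm wide and high, lying flat beside the board on the side of its +y; origin at its middle on the bench
- square: bystander: small try square, 100 mm steel blade on a 14 mm high wooden stock 85 mm long, lying flat beside the board on the side of its -y; origin at the joint, on the bench
- tin: bystander: round grey tin, 52 mm wide and 55 mm high, standing beside the board on the side of its -y; origin at the centre of its underside
Things that resemble listed ones, but are neither listed nor needed, are in the scene too. Leave any purple or turquoise look-alike of the plate alone.

How it is judged:
By the outcome, as a careful person would: the job done as asked, in the order asked, and still so for the second after the job is handed in, with the robot touching nothing.
It also fails if it takes over 51 s, if anything falls off the work surface, if the arm or the gripper's body presses on something with over 40 N, if the wrist force passes 120 N, or if a joint passes its speed limit or range.

## Working session

There is one attempt and no reset: what is moved stays moved. The work goes in short steps, Python scripts to look and compute and a tool call to move; the robot and the scene stay as the last step left them, time stands still between calls to the robot, and variables do not carry over. Pictures are saved under pics/ and viewed, and the job is handed in when it is done.

Besides the shell and the picture viewer there is one more tool, called after "Emit:" by a JSON object that holds its "fn" and its "kwargs", one argument or row to a line. apply_moves: Moves the arm, as the interface text tells. Its arguments: {"type":"object","properties":{"commands":{"type":"array"}},"required":["commands"]}

```bash
ls; mkdir -p pics
python3 - <<'E'
from workcell import env
import cv2,numpy as np
np.set_printoptions(precision=4,suppress=True)
s=env.get_state()
for k,v in s.items(): print(k,v)
for n in ["scene","top","wrist"]:
    p=env.camera_params(n); print(n,p)
    cv2.imwrite(f"pics/{n}0.png",env.grab_frame(n)[:,:,::-1])
E
```

```text
pics
time 0.0
q [ 1.13    0.3203  1.5657 -0.      1.2574 -0.02  ]
qd [-0.0016  0.0014 -0.0004  0.0004 -0.0007 -0.0008]
joint_efforts [ -0.0008 -41.2456 -23.1976   0.0727   0.0454  -0.0001]
eef_pos [0.2347 0.5244 0.2131]
tool_rot [[-0.0007 -0.9128  0.4085]
 [-0.0016  0.4085  0.9128]
 [-1.      0.     -0.0017]]
force [ 0.165  -0.0608 -0.2343]
wrist_torque [ 0.0081 -0.0085  0.0319]
opening 0.09106591125707465
scene {'camera_matrix': array([[422.1852,   0.    , 315.1418],
       [  0.    , 422.1852, 199.2422],
       [  0.    ,   0.    ,   1.    ]]), 'R': array([[ 0.824 ,  0.5665,  0.0005],
       [ 0.4443, -0.6458, -0.6209],
       [-0.3514,  0.5119, -0.7839]]), 't': array([-0.4985, -0.2398,  1.0567])}
top {'camera_matrix': array([[436.6952,   0.    , 316.554 ],
       [  0.    , 436.6952, 195.2587],
       [  0.    ,   0.    ,   1.    ]]), 'R': array([[-0.0191, -0.9996, -0.0193],
       [-0.9958,  0.0208, -0.0894],
       [ 0.0898,  0.0175, -0.9958]]), 't': array([0.0397, 0.5951, 0.8925])}
wrist {'camera_matrix': array([[309.7069,   0.    , 320.6631],
       [  0.    , 309.7069, 208.1252],
       [  0.    ,   0.    ,   1.    ]]), 'R': array([[ 0.4076,  0.9131, -0.0017],
       [ 0.8799, -0.3923,  0.2679],
       [ 0.244 , -0.1107, -0.9634]]), 't': array([-0.5738, -0.0319,  0.3902])}
```

View pics/scene0.png

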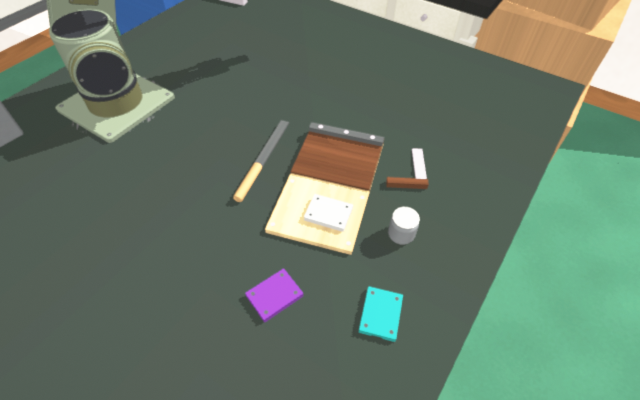

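View pics/top0.png

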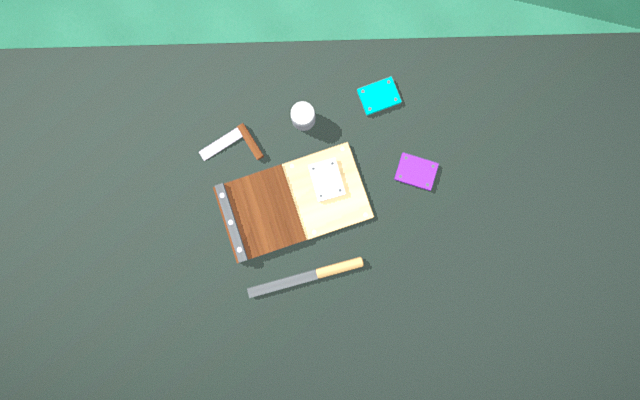

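View pics/wrist0.png

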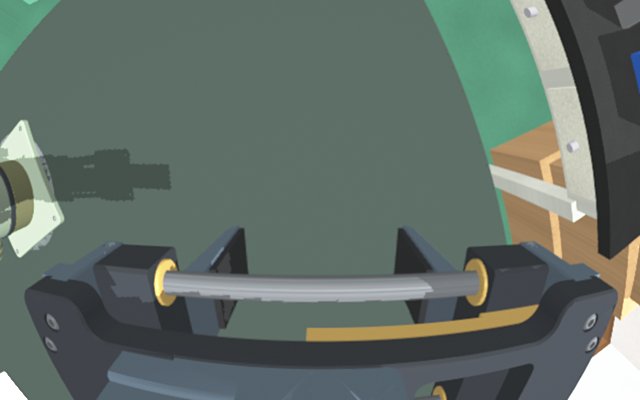

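Run:
```python
import cv2
a=cv2.imread("pics/top0.png"); b=cv2.imread("pics/scene0.png")
cv2.imwrite("pics/topz.png",cv2.resize(a[130:270,205:385],None,fx=4.3,fy=4.3,interpolation=cv2.INTER_CUBIC))
cv2.imwrite("pics/scz.png",cv2.resize(b[110:260,255:395],None,fx=4,fy=4,interpolation=cv2.INTER_CUBIC))
```

```text
(no output)
```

View pics/topz.png

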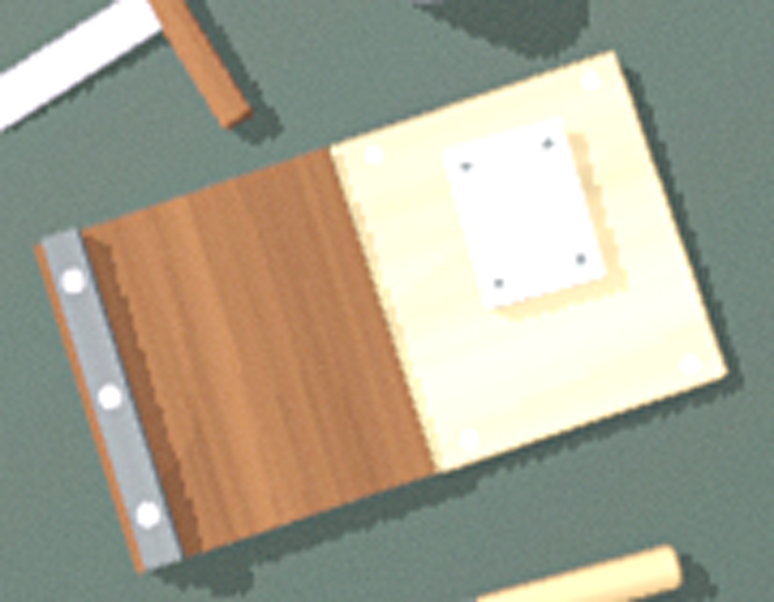

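View pics/scz.png

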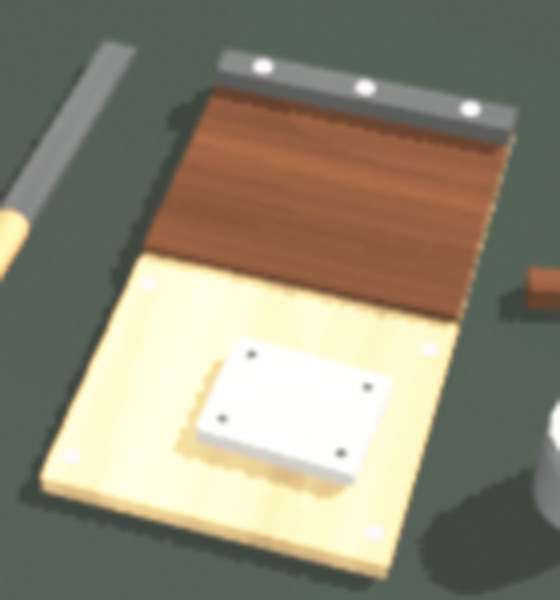

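```bash
cat > h.py <<'E'
import numpy as np,cv2
from workcell import env
np.set_printoptions(precision=4,suppress=True)
def ray(p,z,n="top"):
    c=env.camera_params(n);K,R,t=c["camera_matrix"],c["R"],c["t"]
    d=R.T@np.linalg.inv(K)@np.array([p[0],p[1],1.]);o=-R.T@t
    return o+d*(z-o[2])/d[2]
def topz(p,z): return ray((p[0]/4.3+205-.38,p[1]/4.3+130-.38),z)
def scz(p,z): return ray((p[0]/4+255-.38,p[1]/4+110-.38),z,"scene")
E
python3 - <<'E'
from h import *
for f,S,L,B,P in [(topz,[(330,148),(437,472)],[(614,52),(725,374)],[(80,231),(182,557)],[(443,152),(557,120),(605,274),(489,307)]),
 (scz,[(458,321),(147,252)],[(386,578),(42,488)],[(515,132),(218,78)],[(390,380),(352,482-14),(197,434),(240,340)])]:
    S=[f(p,.018) for p in S];L=[f(p,.012) for p in L];B=[f(p,.030) for p in B];P=np.array([f(p,.024) for p in P])
    yb=S[1]-S[0]; lo=np.linalg.norm
    m=[(a[0]+a[1])/2 for a in (S,L,B)]
    print("step len",lo(S[1]-S[0]),"low",lo((m[1]-m[0])[:2]),"bar",lo((m[2]-m[0])[:2]), "barlen",lo(B[1]-B[0]))
    a=[np.degrees(np.arctan2(*(v[1]-v[0])[[1,0]])) for v in (S,L,B)]
    ax=[np.degrees(np.arctan2(*(m[2]-m[1])[[1,0]]))]
    print("y angs",a,"x",ax, "stepmid",m[0],"lowmid",m[1],"bar",m[2])
    c=P.mean(0);print("plate",c,[lo(P[i]-P[i-1]) for i in range(4)], np.degrees(np.arctan2(*((P[0]+P[3]-P[1]-P[2])[[1,0]]))))
    print(P)
E
```

```text
step len 0.16943879894332395 low 0.15018835281595422 bar 0.12907590313000955 barlen 0.16716142509656284
y angs [np.float64(-162.61436079111476), np.float64(-162.71086116829935), np.float64(-162.77379573999102)] x [np.float64(107.81116897721871)] stepmid [0.5845 0.0768 0.018 ] lowmid [ 0.6305 -0.0662  0.012 ] bar [0.5451 0.1997 0.03  ]
plate [0.6299 0.0065 0.024 ] [np.float64(0.08020171524549875), np.float64(0.05858549257125692), np.float64(0.08003351171351819), np.float64(0.05920433413277122)] 104.65818059458174
[[ 0.6612  0.0456  0.024 ]
 [ 0.6759 -0.0111  0.024 ]
 [ 0.5989 -0.0329  0.024 ]
 [ 0.5838  0.0243  0.024 ]]
step len 0.16667985718411443 low 0.1531127267452864 bar 0.12885009122414606 barlen 0.1691760974106037
y angs [np.float64(-161.89671265018555), np.float64(-162.5696304463416), np.float64(-160.38275609545738)] x [np.float64(107.43392906493133)] stepmid [0.5896 0.0752 0.018 ] lowmid [ 0.6358 -0.0707  0.012 ] bar [0.5513 0.1983 0.03  ]
plate [0.6318 0.0059 0.024 ] [np.float64(0.07778056657704342), np.float64(0.05633295311575875), np.float64(0.0759557168134091), np.float64(0.061406867945184636)] 103.98110062733745
[[ 0.6621  0.0449  0.024 ]
 [ 0.6747 -0.01    0.024 ]
 [ 0.6031 -0.0353  0.024 ]
 [ 0.5872  0.024   0.024 ]]
```

Emit:
{"fn": "apply_moves", "kwargs": {
  "commands": [
    [0, 0, 0, 9.7, 0.04],
    [0, 0, 0, 9.7, 0.04],
    [0, 0, 0, 9.7, 0.04],
    [0, 0, 0, 9.7, 0.04],
    [0, 0, 0, 9.7, 0.04]
  ]
}}

```text
time: 0.78
eef_pos: [0.2348, 0.5246, 0.2136]
tool_rot: [[-0.0, -0.294, 0.956], [-0.001, 0.956, 0.294], [-1.0, -0.001, -0.001]]
force: [0.6, 0.2, 0.2]
opening: 0.044
```

Emit:
{"fn": "apply_moves", "kwargs": {
  "commands": [
    [0, -0.045, 0.0148, 0, 0.04],
    [0, -0.045, 0.0148, 0, 0.04],
    [0, -0.045, 0.0148, 0, 0.04],
    [0, -0.045, 0.0148, 0, 0.04],
    [0, -0.045, 0.0148, 0, 0.04],
    [0, -0.045, 0.0148, 0, 0.04],
    [0, -0.045, 0.0148, 0, 0.04],
    [0, -0.045, 0.0148, 0, 0.04]
  ]
}}

```text
time: 1.78
eef_pos: [0.4561, 0.2153, 0.2138]
tool_rot: [[-0.0, -0.299, 0.954], [0.0, 0.954, 0.299], [-1.0, 0.0, -0.0]]
force: [0.4, 0.3, -0.4]
opening: 0.0398
```

Emit:
{"fn": "apply_moves", "kwargs": {
  "commands": [
    [0, -0.045, 0.0148, 0, 0.04],
    [0, -0.045, 0.0148, 0, 0.04],
    [0, -0.045, 0.0148, 0, 0.04],
    [0, -0.045, 0.0148, 0, 0.04],
    [0, -0.045, 0.0148, 0, 0.04],
    [0, -0.045, 0.0148, 0, 0.04],
    [0, -0.045, 0.0148, 0, 0.04],
    [0.05, 0, 0, 0, 0.04]
  ]
}}

```text
time: 2.78
eef_pos: [0.6531, -0.0563, 0.1665]
tool_rot: [[0.01, -0.296, 0.955], [-0.002, 0.955, 0.296], [-1.0, -0.005, 0.009]]
force: [0.1, 1.1, -1.3]
opening: 0.0399
```

Emit:
{"fn": "apply_moves", "kwargs": {
  "commands": [
    [0.05, 0, 0, 0, 0.04],
    [0.05, 0, 0, 0, 0.04],
    [0.025, 0, 0, 0, 0.04],
    [0, 0, 0, 0, 0.04]
  ]
}}

```text
time: 3.28
eef_pos: [0.6466, -0.0528, 0.0363]
tool_rot: [[-0.006, -0.299, 0.954], [0.001, 0.954, 0.299], [-1.0, 0.002, -0.005]]
force: [0.8, -0.4, -0.1]
opening: 0.0403
```

Run:
```python
from h import *
s=env.get_state();print(s["eef_pos"],s["force"])
for n in ["scene","top"]:
    cv2.imwrite(f"pics/{n}1.png",env.grab_frame(n)[:,:,::-1])
a=cv2.imread("pics/top1.png"); b=cv2.imread("pics/scene1.png")
cv2.imwrite("pics/m1.png",np.hstack([cv2.resize(a[90:290,205:405],(400,400)),cv2.resize(b[100:300,255:455],(400,400))]))
```

```text
[ 0.6466 -0.0528  0.0363] [ 0.7772 -0.4389 -0.081 ]
```

View pics/m1.png

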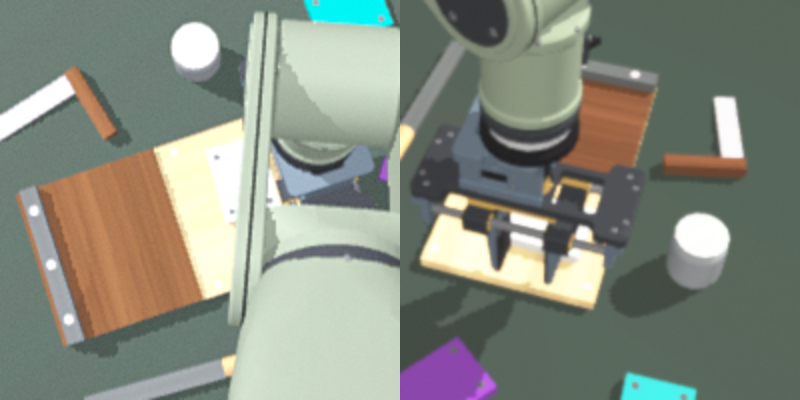

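Emit:
{"fn": "apply_moves", "kwargs": {
  "commands": [
    [0.018, 0, 0, 0, 0.04],
    [0.003, 0, 0, 0, 0.04],
    [0, 0, 0, 0, 0.04]
  ]
}}

```text
time: 3.75
eef_pos: [0.6483, -0.0529, 0.0178]
tool_rot: [[-0.0, -0.299, 0.954], [0.0, 0.954, 0.299], [-1.0, 0.0, -0.0]]
force: [0.2, -0.5, 0.7]
opening: 0.0403
```

Emit:
{"fn": "apply_moves", "kwargs": {
  "commands": [
    [0.001, 0, 0, 0, 0.04],
    [0.001, 0, 0, 0, 0.04],
    [0.0, 0, 0, 0, 0.04]
  ]
}}

```text
time: 4.12
eef_pos: [0.6485, -0.0529, 0.016]
tool_rot: [[0.0, -0.299, 0.954], [0.0, 0.954, 0.299], [-1.0, 0.0, 0.0]]
force: [-0.7, -0.6, 1.2]
opening: 0.0403
```

Emit:
{"fn": "apply_moves", "kwargs": {
  "commands": [
    [0.001, 0, 0, 0, 0.04],
    [0.001, 0, 0, 0, 0.04],
    [0.0, 0, 0, 0, 0.04]
  ]
}}

```text
time: 4.5
eef_pos: [0.6484, -0.0529, 0.0138]
tool_rot: [[-0.0, -0.299, 0.954], [0.0, 0.954, 0.299], [-1.0, 0.0, -0.0]]
force: [0.2, -0.2, -0.0]
opening: 0.0402
```

Emit:
{"fn": "apply_moves", "kwargs": {
  "commands": [
    [0.001, 0, 0, 0, 0.04],
    [0, 0, 0, 0, 0.04]
  ]
}}

```text
time: 4.75
eef_pos: [0.6484, -0.0529, 0.0128]
tool_rot: [[-0.0, -0.299, 0.954], [0.0, 0.954, 0.299], [-1.0, 0.0, -0.0]]
force: [0.2, -0.6, 0.1]
opening: 0.0403
```

Emit:
{"fn": "apply_moves", "kwargs": {
  "commands": [
    [0, 0.008, 0, 0, 0.04],
    [0, 0.008, 0, 0, 0.04],
    [0, 0.008, 0, 0, 0.04],
    [0, 0.007, 0, 0, 0.04],
    [0, 0.007, 0, 0, 0.04],
    [0, 0.006, 0, 0, 0.04],
    [0, 0.005, 0, 0, 0.04],
    [0, 0.003, 0, 0, 0.04]
  ]
}}

```text
time: 5.75
eef_pos: [0.6329, -0.003, 0.013]
tool_rot: [[0.0, -0.299, 0.954], [0.0, 0.954, 0.299], [-1.0, -0.0, 0.0]]
force: [0.6, -0.6, 0.5]
opening: 0.0404
```

Emit:
{"fn": "apply_moves", "kwargs": {
  "commands": [
    [0, 0.003, 0, 0, 0.04],
    [0, 0.003, 0, 0, 0.04],
    [0, 0.002, 0, 0, 0.04]
  ]
}}

```text
time: 6.12
eef_pos: [0.6305, 0.0044, 0.013]
tool_rot: [[0.0, -0.299, 0.954], [0.0, 0.954, 0.299], [-1.0, 0.0, 0.0]]
force: [0.2, -0.3, -0.3]
opening: 0.0403
```

```bash
cat >> h.py <<'E'
def look(k):
    s=env.get_state();print(s["time"],s["eef_pos"],s["force"])
    d=s["eef_pos"][:2]-np.array([.585,.0765]);print("board",d@[-.299,.954],d@[-.954,-.299])
    b=env.grab_frame("scene")[:,:,::-1];w=env.grab_frame("wrist")[:,:,::-1]
    cv2.imwrite(f"pics/m{k}.png",np.hstack([cv2.resize(b[100:270,255:425],(400,400),interpolation=cv2.INTER_CUBIC),cv2.resize(w[180:400,210:430],(400,400))]))
E
python3 -c "
from h import *
look(2)"
```

```text
6.125 [0.6305 0.0044 0.013 ] [ 0.2053 -0.3061 -0.2687]
board -0.08237712424784879 -0.021895045738725857
```

View pics/m2.png

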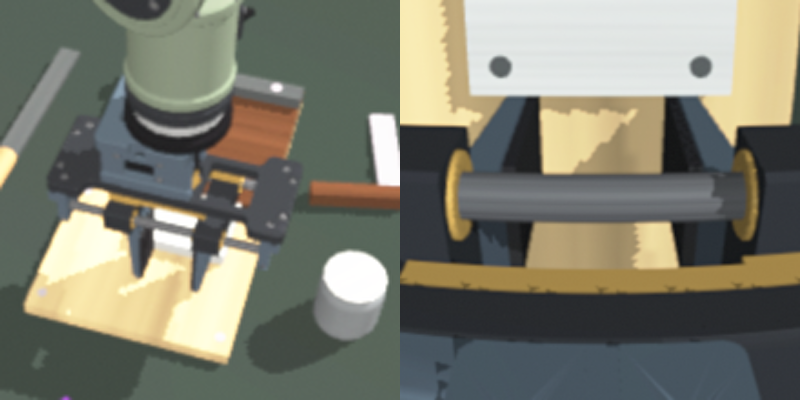

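```bash
python3 -c "
from h import *
cv2.imwrite('pics/w2.png',env.grab_frame('wrist')[:,:,::-1])"
```

```text
(no output)
```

View pics/w2.png

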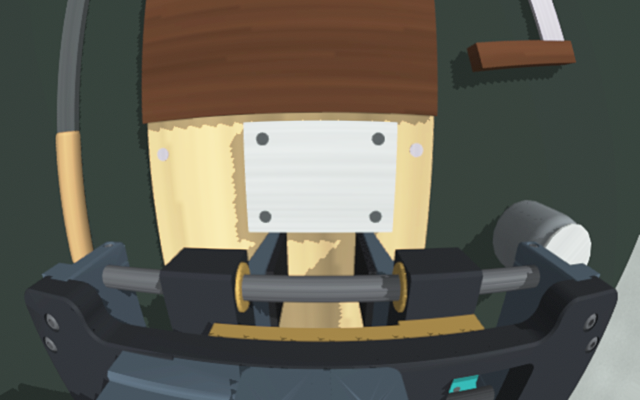

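Emit:
{"fn": "apply_moves", "kwargs": {
  "commands": [
    [0, 0.0015, 0, 0, 0.04],
    [0, 0.0015, 0, 0, 0.04],
    [0, 0.0015, 0, 0, 0.04],
    [0, 0, 0, 0, 0.04]
  ]
}}

```text
time: 6.78
eef_pos: [0.6291, 0.0089, 0.0129]
tool_rot: [[-0.0, -0.299, 0.954], [0.0, 0.954, 0.299], [-1.0, 0.0, -0.0]]
force: [0.0, -0.3, 0.3]
opening: 0.0408
```

Emit:
{"fn": "apply_moves", "kwargs": {
  "commands": [
    [0, 0.001, 0, 0, 0.04],
    [0, 0, 0, 0, 0.04]
  ]
}}

```text
time: 7.02
eef_pos: [0.6292, 0.0092, 0.013]
tool_rot: [[0.001, -0.299, 0.954], [-0.001, 0.954, 0.299], [-1.0, -0.001, 0.0]]
force: [1.6, -2.3, -0.5]
opening: 0.0398
```

Emit:
{"fn": "apply_moves", "kwargs": {
  "commands": [
    [0, 0.001, 0, 0, 0.04],
    [0, 0, 0, 0, 0.04]
  ]
}}

```text
time: 7.28
eef_pos: [0.6292, 0.0093, 0.0131]
tool_rot: [[0.001, -0.3, 0.954], [-0.002, 0.954, 0.3], [-1.0, -0.002, 0.001]]
force: [1.9, -6.0, 0.3]
opening: 0.0402
```

Emit:
{"fn": "apply_moves", "kwargs": {
  "commands": [
    [0, 0.001, 0, 0, 0.04],
    [-0.001, 0.0005, 0, 0, 0.04],
    [-0.0015, 0, 0, 0, 0.04],
    [-0.0025, 0, 0, 0, 0.04],
    [0, 0, 0, 0, 0.04]
  ]
}}

```text
time: 7.9
eef_pos: [0.6292, 0.0096, 0.0184]
tool_rot: [[0.002, -0.3, 0.954], [-0.004, 0.954, 0.3], [-1.0, -0.004, 0.001]]
force: [1.3, -9.0, -0.6]
opening: 0.0396
```

```bash
python3 -c "
from h import *
look(3)
cv2.imwrite('pics/w3.png',env.grab_frame('wrist')[:,:,::-1])"
```

```text
7.9 [0.6292 0.0096 0.0184] [ 1.2921 -8.9776 -0.6387]
board -0.07706676278074429 -0.022147783785545837
```

View pics/w3.png

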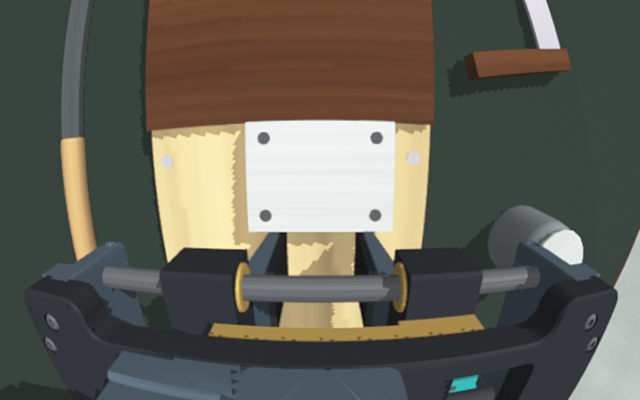

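View pics/m3.png

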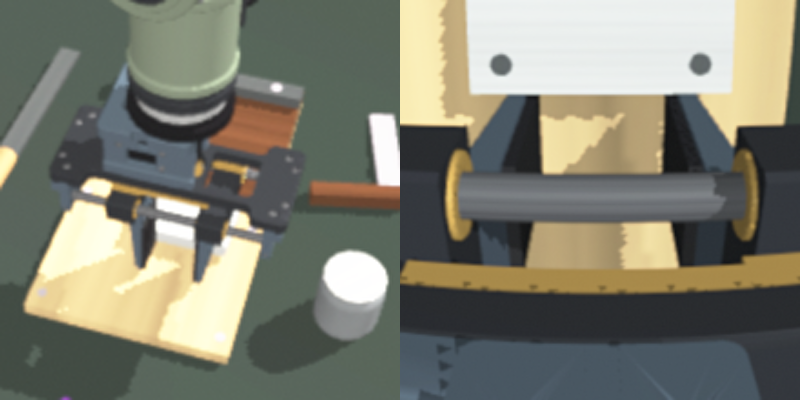

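Emit:
{"fn": "apply_moves", "kwargs": {
  "commands": [
    [-0.0025, 0, 0, 0, 0.04],
    [-0.0025, 0.0002, 0, 0, 0.04],
    [-0.0025, 0.0003, 0, 0, 0.04],
    [-0.0025, 0.0004, 0, 0, 0.04],
    [-0.0025, 0.0005, 0, 0, 0.04],
    [-0.0025, 0.0005, 0, 0, 0.04],
    [0, 0, 0, 0, 0.04]
  ]
}}

```text
time: 8.93
eef_pos: [0.6285, 0.012, 0.0337]
tool_rot: [[0.002, -0.3, 0.954], [-0.003, 0.954, 0.3], [-1.0, -0.003, 0.001]]
force: [1.7, -6.9, 0.6]
opening: 0.0401
```

```bash
python3 -c "
from h import *
look(4)
cv2.imwrite('pics/w4.png',env.grab_frame('wrist')[:,:,::-1])"
```

```text
8.925 [0.6285 0.012  0.0337] [ 1.7301 -6.9205  0.6091]
board -0.07455540289825033 -0.022203397452062863
```

View pics/w4.png

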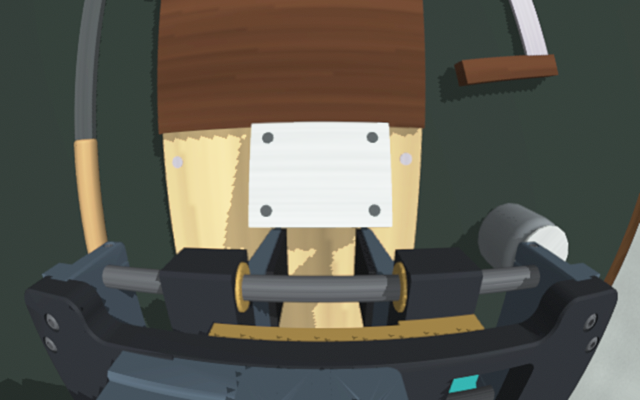

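Emit:
{"fn": "apply_moves", "kwargs": {
  "commands": [
    [-0.003, 0.001, 0, 0, 0.04],
    [-0.003, 0.0012, 0, 0, 0.04],
    [-0.003, 0.0013, 0, 0, 0.04],
    [-0.0028, 0.0014, 0, 0, 0.04],
    [-0.0028, 0.0016, 0, 0, 0.04],
    [-0.0027, 0.0017, 0, 0, 0.04],
    [0, 0, 0, 0, 0.04]
  ]
}}

```text
time: 9.95
eef_pos: [0.626, 0.0201, 0.0515]
tool_rot: [[0.003, -0.3, 0.954], [-0.002, 0.954, 0.3], [-1.0, -0.003, 0.002]]
force: [0.5, -6.2, 2.9]
opening: 0.0399
```

```bash
python3 -c "
from h import *
look(5)
cv2.imwrite('pics/w5.png',env.grab_frame('wrist')[:,:,::-1])"
```

```text
9.95 [0.626  0.0201 0.0515] [ 0.5316 -6.2249  2.9206]
board -0.06609000329617658 -0.022288388090764787
```

View pics/w5.png

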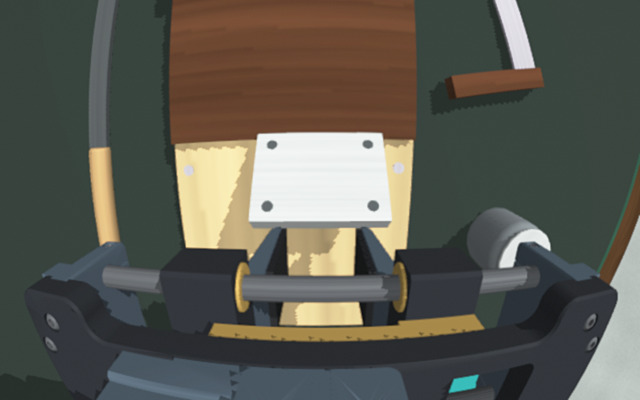

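View pics/m5.png

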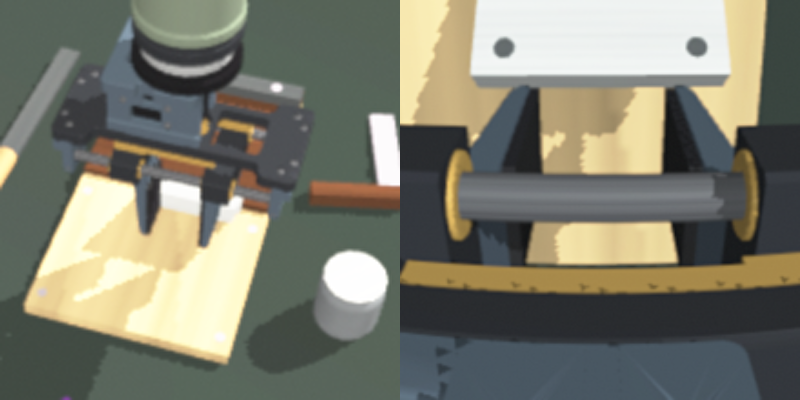

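Emit:
{"fn": "apply_moves", "kwargs": {
  "commands": [
    [-0.0025, 0.0018, 0, 0, 0.04],
    [-0.0025, 0.002, 0, 0, 0.04],
    [-0.0024, 0.0021, 0, 0, 0.04],
    [-0.0022, 0.0022, 0, 0, 0.04],
    [-0.0021, 0.0023, 0, 0, 0.04],
    [0, 0, 0, 0, 0.04]
  ]
}}

```text
time: 10.85
eef_pos: [0.6228, 0.0305, 0.0635]
tool_rot: [[0.002, -0.299, 0.954], [-0.002, 0.954, 0.299], [-1.0, -0.002, 0.002]]
force: [-0.6, -5.3, 5.8]
opening: 0.04
```

```bash
python3 -c "
from h import *
look(6)
cv2.imwrite('pics/w6.png',env.grab_frame('wrist')[:,:,::-1])"
```

```text
10.85 [0.6228 0.0305 0.0635] [-0.5902 -5.2588  5.7924]
board -0.0552094809621097 -0.022336811555461078
```

View pics/w6.png

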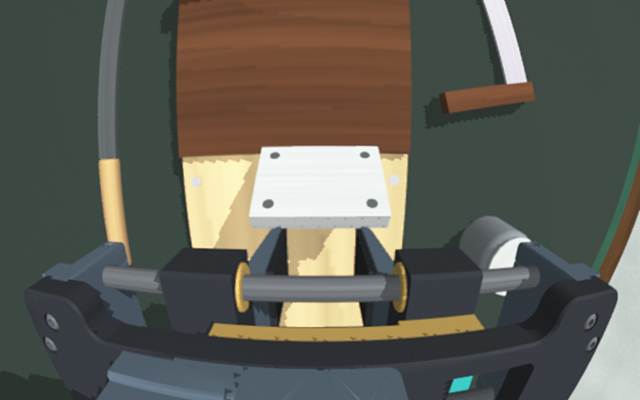

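Emit:
{"fn": "apply_moves", "kwargs": {
  "commands": [
    [-0.0024, 0.0028, 0, 0, 0.04],
    [-0.0022, 0.003, 0, 0, 0.04],
    [-0.002, 0.0031, 0, 0, 0.04],
    [-0.0018, 0.0032, 0, 0, 0.04],
    [0, 0, 0, 0, 0.04]
  ]
}}

```text
time: 11.62
eef_pos: [0.6189, 0.0428, 0.0719]
tool_rot: [[0.002, -0.299, 0.954], [-0.001, 0.954, 0.299], [-1.0, -0.001, 0.002]]
force: [-0.1, -4.9, 5.7]
opening: 0.0402
```

```bash
python3 -c "
from h import *
look(7)
cv2.imwrite('pics/w7.png',env.grab_frame('wrist')[:,:,::-1])"
```

```text
11.625 [0.6189 0.0428 0.0719] [-0.1373 -4.9253  5.6588]
board -0.04227623168037695 -0.02226799993170603
```

View pics/w7.png

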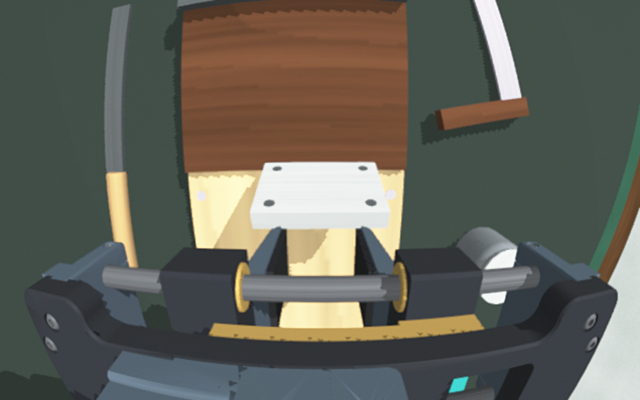

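Emit:
{"fn": "apply_moves", "kwargs": {
  "commands": [
    [-0.0018, 0.0033, 0, 0, 0.04],
    [-0.0016, 0.0034, 0, 0, 0.04],
    [-0.0013, 0.0035, 0, 0, 0.04],
    [-0.0009, 0.0036, 0, 0, 0.04],
    [0, 0, 0, 0, 0.04]
  ]
}}

```text
time: 12.4
eef_pos: [0.6144, 0.0568, 0.0768]
tool_rot: [[0.001, -0.299, 0.954], [0.001, 0.954, 0.299], [-1.0, 0.0, 0.001]]
force: [-1.1, -1.1, 6.2]
opening: 0.0402
```

```bash
python3 -c "
from h import *
look(8)
cv2.imwrite('pics/w8.png',env.grab_frame('wrist')[:,:,::-1])"
```

```text
12.4 [0.6144 0.0568 0.0768] [-1.0819 -1.139   6.2291]
board -0.02753352871170376 -0.02215093044439521
```

View pics/w8.png

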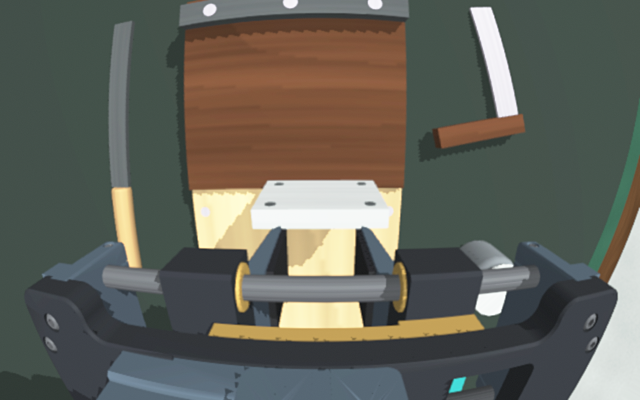

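View pics/m8.png

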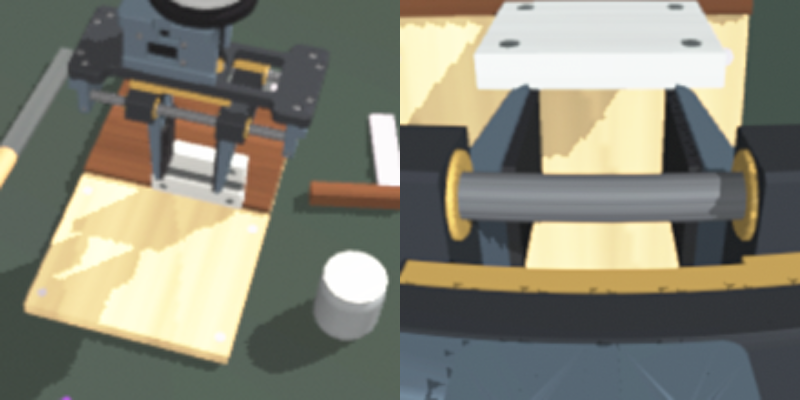

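Emit:
{"fn": "apply_moves", "kwargs": {
  "commands": [
    [-0.0008, 0.0036, 0, 0, 0.04],
    [-0.0006, 0.0036, 0, 0, 0.04],
    [-0.0004, 0.0036, 0, 0, 0.04],
    [-0.0003, 0.0036, 0, 0, 0.04],
    [0, 0, 0, 0, 0.04]
  ]
}}

```text
time: 13.18
eef_pos: [0.6098, 0.0709, 0.0786]
tool_rot: [[0.0, -0.299, 0.954], [0.001, 0.954, 0.299], [-1.0, 0.001, 0.001]]
force: [-1.1, -0.6, 5.0]
opening: 0.0399
```

```bash
python3 -c "
from h import *
look(9)
cv2.imwrite('pics/w9.png',env.grab_frame('wrist')[:,:,::-1])"
```

```text
13.175 [0.6098 0.0709 0.0786] [-1.0818 -0.633   4.9745]
board -0.012781904390782688 -0.022026490235926597
```

View pics/w9.png

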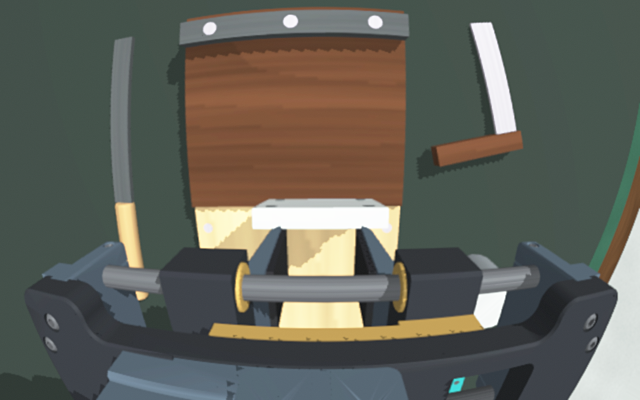

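View pics/m9.png

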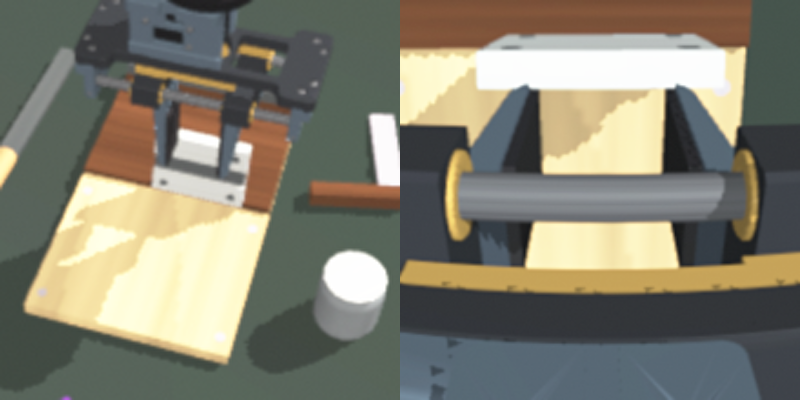

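Emit:
{"fn": "apply_moves", "kwargs": {
  "commands": [
    [-0.0004, 0.004, 0, 0, 0.04],
    [-0.0002, 0.004, 0, 0, 0.04],
    [0, 0.004, 0, 0, 0.04],
    [0, 0.004, 0, 0, 0.04],
    [0, 0, 0, 0, 0.04]
  ]
}}

```text
time: 13.95
eef_pos: [0.6048, 0.0855, 0.0781]
tool_rot: [[-0.001, -0.299, 0.954], [-0.0, 0.954, 0.299], [-1.0, 0.0, -0.001]]
force: [0.4, -0.2, -0.7]
opening: 0.0401
```

```bash
python3 -c "
from h import *
look(10)
cv2.imwrite('pics/w10.png',env.grab_frame('wrist')[:,:,::-1])"
```

```text
13.95 [0.6048 0.0855 0.0781] [ 0.3835 -0.1779 -0.6754]
board 0.002712513967654212 -0.021544431878823447
```

View pics/w10.png

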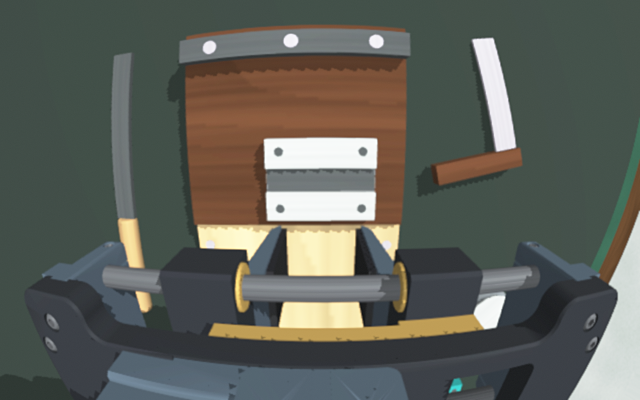

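View pics/m10.png

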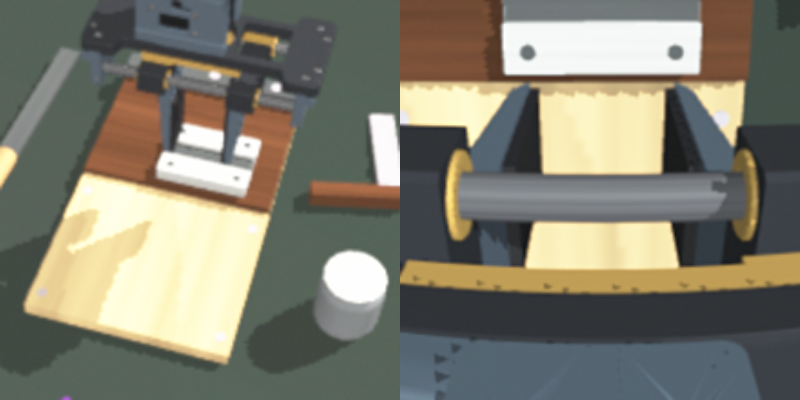

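Emit:
{"fn": "apply_moves", "kwargs": {
  "commands": [
    [0, -0.016, 0, 0, 0.04],
    [0, -0.016, 0, 0, 0.04],
    [0.015, 0, 0, 0, 0.04],
    [0.02, 0, 0, 0, 0.04],
    [0.015, 0, 0, 0, 0.04],
    [0.0065, 0, 0, 0, 0.04],
    [0, 0, 0, 0, 0.04]
  ]
}}

```text
time: 14.98
eef_pos: [0.6146, 0.0548, 0.0216]
tool_rot: [[-0.001, -0.299, 0.954], [0.0, 0.954, 0.299], [-1.0, 0.0, -0.001]]
force: [-0.1, -0.5, 0.7]
opening: 0.0401
```

```bash
python3 -c "
from h import *
look(11)
cv2.imwrite('pics/w11.png',env.grab_frame('wrist')[:,:,::-1])"
```

```text
14.975 [0.6146 0.0548 0.0216] [-0.0926 -0.4575  0.6528]
board -0.02953857899425421 -0.021720216518336104
```

View pics/w11.png

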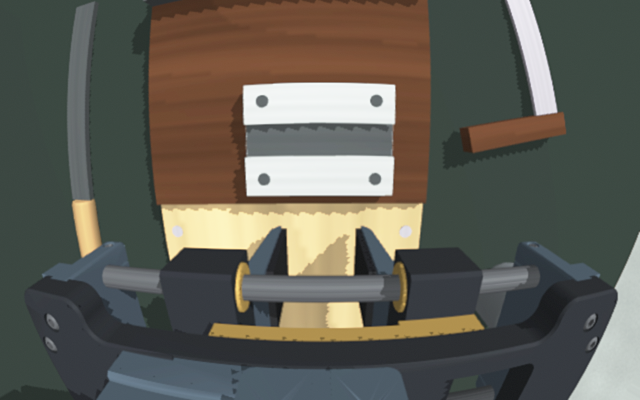

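Emit:
{"fn": "apply_moves", "kwargs": {
  "commands": [
    [0, 0.01, 0, 0, 0.04],
    [0, 0.01, 0, 0, 0.04],
    [0, 0.01, 0, 0, 0.04],
    [0, 0.01, 0, 0, 0.04],
    [0, 0.01, 0, 0, 0.04],
    [0, 0.009, 0, 0, 0.04],
    [0, 0.007, 0, 0, 0.04],
    [0, 0.005, 0, 0, 0.04]
  ]
}}

```text
time: 16.12
eef_pos: [0.5934, 0.1229, 0.0221]
tool_rot: [[-0.0, -0.299, 0.954], [-0.0, 0.954, 0.299], [-1.0, -0.0, -0.0]]
force: [0.5, -1.2, 0.9]
opening: 0.04
```

Emit:
{"fn": "apply_moves", "kwargs": {
  "commands": [
    [0, 0.003, 0, 0, 0.04],
    [0, 0.002, 0, 0, 0.04],
    [0, 0.0015, 0, 0, 0.04],
    [0, 0, 0, 0, 0.04]
  ]
}}

```text
time: 16.62
eef_pos: [0.5915, 0.1288, 0.0221]
tool_rot: [[-0.0, -0.299, 0.954], [0.0, 0.954, 0.299], [-1.0, 0.0, -0.0]]
force: [0.5, 0.0, 1.4]
opening: 0.04
```

```bash
python3 -c "
from h import *
look(12)
cv2.imwrite('pics/w12.png',env.grab_frame('wrist')[:,:,::-1])"
```

```text
16.625 [0.5915 0.1288 0.0221] [0.5046 0.0055 1.3862]
board 0.047912114201847496 -0.021859745299787705
```

View pics/w12.png

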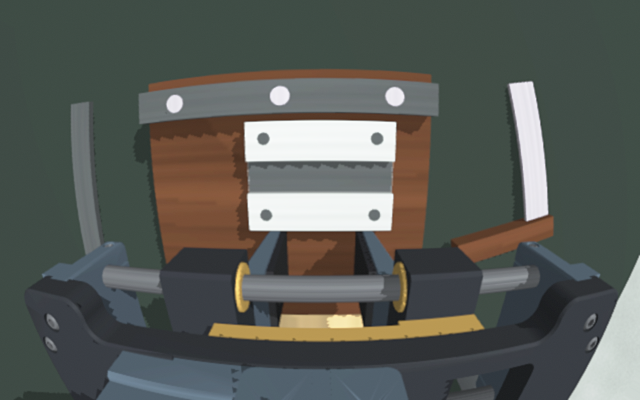

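Slot up, edge a about 4 mm short of the bar (gap near rows 115–122). Push on until the force rises.

Emit:
{"fn": "apply_moves", "kwargs": {
  "commands": [
    [0, 0.0015, 0, 0, 0.04],
    [0, 0.0015, 0, 0, 0.04],
    [0, 0.001, 0, 0, 0.04],
    [0, 0, 0, 0, 0.04]
  ]
}}

```text
time: 17.27
eef_pos: [0.5903, 0.1327, 0.0221]
tool_rot: [[-0.0, -0.299, 0.954], [0.0, 0.954, 0.299], [-1.0, 0.0, -0.0]]
force: [-0.6, -0.8, -0.9]
opening: 0.0399
```

Emit:
{"fn": "apply_moves", "kwargs": {
  "commands": [
    [0, 0.001, 0, 0, 0.04],
    [0, 0, 0, 0, 0.04]
  ]
}}

```text
time: 17.52
eef_pos: [0.5903, 0.1332, 0.0222]
tool_rot: [[0.0, -0.299, 0.954], [-0.0, 0.954, 0.299], [-1.0, -0.001, 0.0]]
force: [1.9, -2.3, -0.9]
opening: 0.0401
```

Emit:
{"fn": "apply_moves", "kwargs": {
  "commands": [
    [0, 0.001, 0, 0, 0.04],
    [0, 0, 0, 0, 0.04]
  ]
}}

```text
time: 17.77
eef_pos: [0.5904, 0.1333, 0.0222]
tool_rot: [[0.001, -0.3, 0.954], [-0.002, 0.954, 0.3], [-1.0, -0.002, 0.001]]
force: [1.7, -4.3, -1.5]
opening: 0.04
```

Emit:
{"fn": "apply_moves", "kwargs": {
  "commands": [
    [0, 0.001, 0, 0, 0.04],
    [0, 0.001, 0, 0, 0.04],
    [0, 0, 0, 0, 0.04]
  ]
}}

```text
time: 18.15
eef_pos: [0.5904, 0.1335, 0.0223]
tool_rot: [[0.002, -0.301, 0.954], [-0.005, 0.954, 0.301], [-1.0, -0.005, 0.001]]
force: [2.8, -11.0, -1.1]
opening: 0.04
```

Emit:
{"fn": "apply_moves", "kwargs": {
  "commands": [
    [0, -0.002, 0, 0, 0.04],
    [0, -0.004, 0, 0, 0.04],
    [0, -0.008, 0, 0, 0.04],
    [0, -0.015, 0, 0, 0.04],
    [-0.02, 0, 0, 0, 0.04],
    [-0.03, 0, 0, 0, 0.04],
    [0, 0, 0, 0, 0.04]
  ]
}}

```text
time: 19.02
eef_pos: [0.5998, 0.1083, 0.0744]
tool_rot: [[0.005, -0.298, 0.954], [0.001, 0.954, 0.298], [-1.0, -0.001, 0.005]]
force: [-0.5, 0.1, -0.1]
opening: 0.0398
```

```bash
python3 -c "
from h import *
look(13)
cv2.imwrite('pics/w13.png',env.grab_frame('wrist')[:,:,::-1])"
```

```text
19.025 [0.5998 0.1083 0.0744] [-0.4779  0.0781 -0.1154]
board 0.025865219291093443 -0.023658132738603854
```

View pics/w13.png

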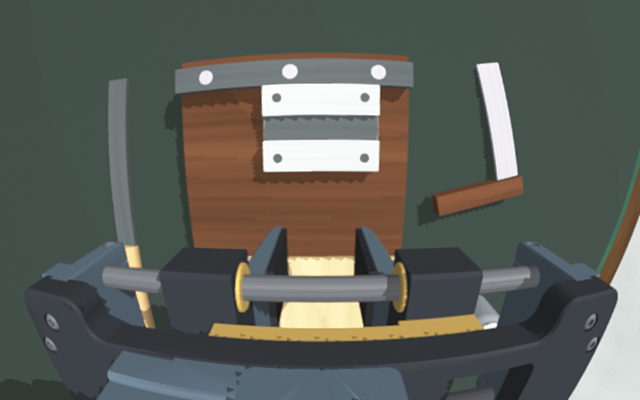

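View pics/m13.png

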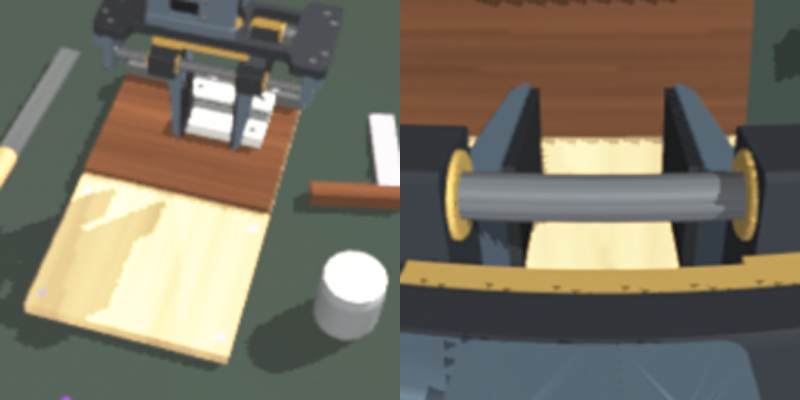

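Emit:
{"fn": "apply_moves", "kwargs": {
  "commands": [
    [-0.03, -0.03, 0, 0, 0.04],
    [-0.04, -0.045, 0, 0, 0.04],
    [-0.04, -0.045, 0, 0, 0.04],
    [-0.02, -0.045, 0, 0, 0.04],
    [0, -0.045, 0, 0, 0.04],
    [0, -0.04, 0, 0, 0.04],
    [0, 0, 0, 0, 0.04],
    [0, 0, 0, 0, 0.04]
  ]
}}

```text
time: 20.18
eef_pos: [0.672, -0.1295, 0.2007]
tool_rot: [[-0.003, -0.299, 0.954], [0.001, 0.954, 0.299], [-1.0, 0.002, -0.002]]
force: [-0.2, 1.2, -0.3]
opening: 0.04
```

```bash
python3 -c "
from h import *
look(14)
a=env.grab_frame('top')[:,:,::-1].copy(); cv2.imwrite('pics/t14.png',a)
b=env.grab_frame('scene')[:,:,::-1]
cv2.imwrite('pics/t14z.png',np.hstack([cv2.resize(a[170:270,200:300],(400,400),interpolation=cv2.INTER_CUBIC),cv2.resize(b[100:200,290:390],(400,400),interpolation=cv2.INTER_CUBIC)]))"
```

```text
20.175 [ 0.672  -0.1295  0.2007] [-0.2268  1.204  -0.2645]
board -0.22251822845544147 -0.021400233477311795
```

View pics/t14z.png

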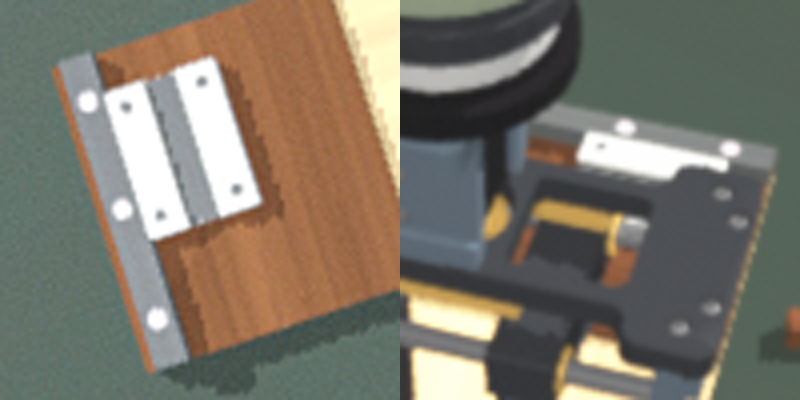

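View pics/t14.png

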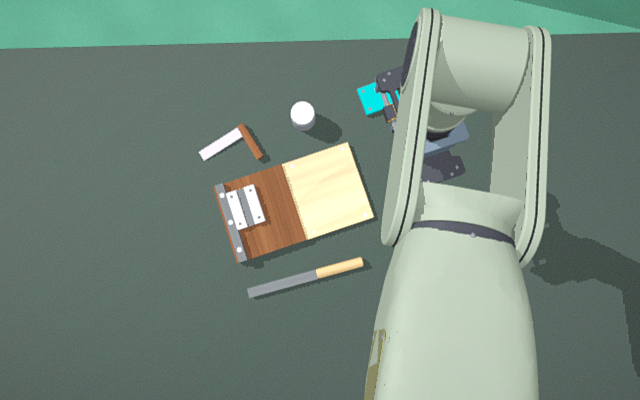

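The plate lies slot up with its leading long side in line with the bar (zoomed top view: edge from (105,90) to (155,240), no visible gap). The file (305,278), square (240,140) and tin (303,115) are where they were at the start. I'm handing it in.

```bash
python3 -c "
from h import *
print(env.job_done())"
```

```text
the job is handed in; nothing more can be done
None
```

The job is done and handed in at about 20 s of the 51 s allowed. The plate lies slot up on the raised deck, with its leading long side against the stop bar.

**What I did:** I pushed the plate square against the step with the two spread fingertips. I then pressed at about 5 to 10 N while following the arc upward until the plate tipped past upright and fell onto the deck. I pushed it along the deck to the bar, seated it with about 11 N, and backed the hand off up and away. The plate was never gripped.

**Last checks:**
- **Flush:** the final top picture shows no visible gap between the leading side and the bar. The scene camera's view of it was partly blocked by the hand, so flushness rests on the top view, an earlier wrist view and the contact force.
- **Bystanders:** by eye, the file, try square and tin were at the same pixels in the last top picture as at the start.
- **Look-alikes:** I did not go near the purple and turquoise plates. The arm hid the purple one and part of the turquoise one in that last picture, so I did not check them afterwards.
- **Hand:** it ended at 0.20 m height, well away from the plate, with only about 1 N of reading noise at the wrist.

No check failed. While finding the board, the two cameras disagreed by up to about 7 mm. I used the top camera, which matched the given sizes to within about 3 mm.

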